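# Fasten the air-cleaner cover of a mower engine

## Task

Put the loose black air-cleaner cover squarely down on the engine's open air-cleaner housing, and fasten it with its captive four-lobed knob: pressing it lightly down, first turn the knob back (counter-clockwise) until you feel it drop into its thread start, then turn it clockwise until it is fully home at its stop, and let go. Press only gently on the plastic thread, do not force the knob past its stop, and leave the other things on the bench where they are.

Things in the scene. Friction and masses are not known exactly. Their poses are not given: they have to be found in the camera images.
- engine: Fixed mower engine. At one side it carries the air-cleaner housing: an open black box, outside 110 x 84 mm, walls 4 mm, rim 150 mm above the bench, with a pleated ring and an upright threaded stud in it. Origin: on the bench straight below the stud; x along the housing's long side, z up. The engine block (230 mm tall, its round top 102 mm from the stud's axis) lies to -y.
- stud_top (a point): Top of the stud's thread, on its axis, 4.5 mm below the rim. Black plastic, 29 mm across, coarse two-start thread: 12 mm a turn, clockwise from above tightens, the two starts half a turn apart. Which way the starts point differs each time and is not given. The ridge ends are blunt: a knob turned forward when only half dropped jams on them.
- cover: Loose black plastic lid, about 0.25 kg, 126 x 100 mm at its open underside, 26 mm tall. Origin: centre of the open underside; x along the long side, z up. Inside 120 x 94 mm at the mouth, tapering to 113 x 87 mm under the roof, 20 mm up. The roof rests on the housing rim: seated, the origin is 130 mm above the bench on the stud's axis, long sides together (either way round).
- knob_grip (a point): On the axis of the grey spring-loaded knob captive in the cover's middle, 6 mm below its top; 65.5 mm above the cover's underside while the knob is up. Four lobes along this point's x and y, 44 mm from lobe end to lobe end, each 16 mm wide, from 22 mm below to 6 mm above this point; then a 6 mm flange, 41 mm wide. The cover can be carried by the knob.
- knob (a joint): Knob pushed down, m: 0 up (spring, 2.3 to 4 N), 0.0115 home, flange on the cover. Seated, it meets the sloping thread at 0.0025 to 0.0085. Turned back it climbs 1.9 mm per rad to 0.0025, then drops 6 mm at the start, to about 0.0085; from there clockwise it is caught within 0.5 rad and reaches its stop, home, in about 0.4 turn (1.2 mm thread play). Let go before it is caught, it springs up.
- knob_turn (a joint): Turn of the knob in the cover, rad: positive clockwise from above. No end stops, slight friction (0.03 N m); at first between -0.2 and 0.2. The drop comes after backing by 0.5 to 2.8 rad, at a value between -0.6 and -2.7. At home the turn meets a stop: the torque, hardly 0.1 N m until then, grows to some 0.4 N m within 0.1 rad; forced 0.4 rad further the thread can jump.
- spanner: Bystander: combination spanner.
- oil: Bystander: black oil bottle, 68 mm across, 190 mm tall.
- tin: Bystander: steel tin, 84 mm across, 75 mm tall.
- socket: Bystander: long steel plug socket standing on end, 30 mm across, 65 mm tall.
- plug: Bystander: spark plug lying down, 63 mm long, 25 mm across.
- tray: Bystander: open steel parts tray with nuts and bolts, 110 x 200 x 40 mm.
There are look-alikes about, which are no part of the job. Leave any green or yellow look-alike of the cover alone.

How it is judged:
By the outcome, as a careful person would: the job done as asked, in the order asked, and still so for the second after the job is handed in, with the robot touching nothing.
It also fails if it takes over 72 s, if anything falls off the work surface, if the arm or the gripper's body presses on something with over 40 N, if the wrist force passes 120 N, or if a joint passes its speed limit or range.

## Robot

A 7-joint arm with a two-finger parallel gripper is mounted at the origin on the work surface. World frame = base frame: x ahead of the robot, y to its left, z up, the work surface at z = 0. Lengths are in m, angles in rad, forces in N, time in s.
With the tool pointing down it reaches from about 0.4 to 0.875 m from the base axis. Payload 4.4 kg.
Tool frame: the origin (TCP) lies on the centre line of the jaws, within the pads' length; the fingertips stand 22 mm ahead of it and the grasp point (between the pads) lies 3 mm ahead of it; z points along the fingers, y is the line along which they close (so a half turn about z gives the same grasp; the last joint's range is limited). The gripper opens to 85 mm and grips with 20 to 120 N. Pads are 22 mm wide; open, the fingers measure 114 mm over their backs; the gripper's body (76 mm by 85 mm) begins 54 mm behind the grasp point. The pads swing forward as they close: fully open they stand 13 mm farther back than shut.
Start: joints at [1.204, 0.628, 0.038, 1.517, -0.027, 0.996, -0.02], TCP at [0.193, -0.621, 0.224] pointing down, gripper open.
Joint ranges: [-3.06, 3.06], [-0.37, 2.12], [-1.25, 1.32], [0.18, 2.47], [-1.1, 4.24], [0.23, 1.98], [-2.94, 2.94]. Speed limits (rad/s): [2.57, 2.57, 3.14, 3.14, 3.14, 3.14, 3.14].

## Interface

Orientations are given as a unit quaternion [x, y, z, w].
In Python, from workcell import manip, optics gives the robot as it stands.
- The arm moves only by the shell command python3 -m handwheel 'ROWS' [FORCE]. ROWS is a JSON list of rows, 1 to 20 of them, each an object with the fields tx, ty, tz (the shift in shares of 1 m (1.0 is 1 m)), rx, ry, rz (a rotation vector in a scale on which 1.0 is pi rad), finger_gap (the finger opening in m); a field left out counts as zero (the opening has to be given); each row is the pose to reach, as a shift and turn from the pose commanded when the command began, along the tool's axes at that moment; what a row does not reach only later rows make up. A row lasts 1/12 s, in which the tool goes at most 0.0417 m and 0.125 rad, less where a joint would pass 70% of its speed; a pose out of reach is approached as far as the arm can. The fingers move at their own pace and stop on an object; FORCE is the grip in N (left out, the last holds). Time passes only in rows, so rows that do not move let the fingers close. It prints the time, the measured TCP pose, the force, the opening and the grip force at its end. No shift or turn number may pass 1 either way. Input that does not fit is refused with a message, and nothing moves.
- manip.get_obs(): the state, without advancing time (a new reading comes with each control period).
- optics.snapshot(name): name is "scene" or "top" or "wrist"; returns the picture (384x512x3 uint8, red, green, blue); there is no depth.
- optics.get_calibration(name): a dict with "camera_matrix" (3x3 intrinsics, pixels), "k1" (the pictures are not rectified: a ray, as slopes to the right and down, at radius r is drawn at 1 + k1 r^2 times it, then the intrinsics apply), "T" (4x4, takes a point from camera to world coordinates); the wrist camera has in their place "T_tool_cam" (4x4, takes a point from camera to tool coordinates, whose origin is the TCP and whose axes are the flange's). Camera axes: x right, y down, z forward; pixel columns grow to the right and rows downward; lengths in m; the calibration is good to about 2 mm. A picture is of the moment at which its call begins: read the wrist's pose just before it. get_calibration takes no time and is no camera call.
- manip.hand_in(): hands the job in; it is judged then, once.
Trained networks look in the newest picture that a camera, given by its name, has taken for a name from the list of things; names that differ only in an ending like _2 or _b are one class to them, and where a whole thing is asked for, a point or a joint stands for the part that bears it (a point fixed in the world has none). Each returns a list of dicts, best first, with "score" (0 to 1); they miss things now and then, are a little off and sometimes report something else, mostly with a low value. They report only what shows in the picture. A call takes as long as a camera call. They do not tell look-alikes from the thing itself.
- optics.recognise(label, camera): "point" ([x, y, z] in m, in the coordinates of the camera as it stood for that picture, good to about 4 mm: the middle of the surface that is visible of it).
- optics.cut_out(label, camera): "region" (384x512 bool, what is visible of it).
- optics.place_of(label, camera): "point" ([x, y, z] in m, in the coordinates of the camera as it stood for that picture, good to about 4 mm: a listed point, or the origin of a listed thing).
The state is a dict: "clock": time; "joints": joint angles; "dq": joint speeds; "effort": joint torques, N m; "tcp_pos": TCP position; "ee_rot": TCP orientation; "force": force on the tool from outside, world axes, zero at the start; "ft_torque": the same for the moment, N m; "opening": finger opening in m; "finger_force": force on a finger pad.
Only numpy, scipy, OpenCV 4.12 (cv2) and the standard library are available. Lean on these libraries where they do the work, as an engineer would, in place of code of your own. Each camera call takes 0.05 s, during which the arm holds its last target. There are 200 camera calls.

## Working session

There is one attempt and no reset: what is moved stays moved. The work goes in short steps, Python scripts to look and compute and a shell command to move; the robot and the scene stay as the last step left them, time stands still between calls to the robot, and variables do not carry over. Pictures are saved under pics/ and viewed, at most 10 in all, crops included, and the job is handed in when it is done.

```bash
mkdir -p pics; ls
cat > h.py <<'E'
import numpy as np,cv2
from scipy.spatial.transform import Rotation as R
from workcell import manip,optics
def camT(c,o=None):
    k=optics.get_calibration(c)
    if c!="wrist": return np.array(k["T"])
    o=o or manip.get_obs()
    T=np.eye(4);T[:3,:3]=R.from_quat(o["ee_rot"]).as_matrix();T[:3,3]=o["tcp_pos"]
    return T@np.array(k["T_tool_cam"])
def snap(c,f=None):
    T=camT(c);im=optics.snapshot(c)
    if f: cv2.imwrite("pics/"+f,im[:,:,::-1])
    return T,im
def W(T,p): return T[:3,:3]@np.array(p)+T[:3,3]
def proj(c,T,p):
    k=optics.get_calibration(c);q=T[:3,:3].T@(np.array(p)-T[:3,3]);s=q[:2]/q[2]
    s=s*(1+k["k1"]*(s@s));K=np.array(k["camera_matrix"]);return K[:2,:2]@s+K[:2,2]
def ray(c,T,uv):
    k=optics.get_calibration(c);K=np.array(k["camera_matrix"])
    d=cv2.undistortPoints(np.array([[uv]],float),K,np.array([k["k1"],0,0,0,0]))[0,0]
    return T[:3,3],T[:3,:3]@np.array([d[0],d[1],1])
def atz(c,T,uv,z):
    o,d=ray(c,T,uv);return o+d*(z-o[2])/d[2]
E
cat > a.py <<'E'
from h import *
for c in("scene","top"):
    T,im=snap(c,c+"1.png")
    for l in("engine","stud_top","cover","knob_grip"):
        for f in((optics.recognise,optics.place_of) if l!="stud_top" else (optics.place_of,)):
            for d in f(l,c)[:4]: 
                w=W(T,d["point"]);print(c,l,f.__name__,round(d["score"],2),w.round(3),proj(c,T,w).round())
E
python3 a.py
python3 -c "
import cv2,numpy as np
cv2.imwrite('pics/both.png',cv2.resize(np.vstack([cv2.imread('pics/scene1.png'),cv2.imread('pics/top1.png')]),(512,768))[:,:]) "
```

```text
pics
scene engine call 0.82 [ 0.575 -0.151  0.121] [ 31. 199.]
scene engine call 0.82 [ 0.553 -0.039 -0.002] [ 98. 218.]
scene stud_top call 0.83 [ 0.554 -0.037  0.145] [ 82. 181.]
scene cover call 0.95 [0.445 0.111 0.028] [157. 174.]
scene cover call 0.78 [0.476 0.669 0.029] [365. 164.]
scene cover call 0.71 [0.458 0.302 0.026] [229. 172.]
scene cover call 0.87 [0.445 0.302 0.001] [229. 174.]
scene cover call 0.7 [0.457 0.682 0.001] [365. 166.]
scene cover call 0.63 [ 0.656  0.219 -0.002] [202. 242.]
scene cover call 0.61 [0.43  0.106 0.002] [157. 176.]
scene knob_grip call 0.78 [0.433 0.106 0.068] [153. 161.]
scene knob_grip call 0.66 [0.456 0.3   0.064] [228. 162.]
scene knob_grip call 0.66 [0.469 0.673 0.065] [368. 153.]
scene knob_grip call 0.79 [0.461 0.676 0.068] [368. 150.]
scene knob_grip call 0.76 [0.446 0.3   0.065] [228. 159.]
scene knob_grip call 0.57 [0.425 0.103 0.067] [152. 159.]
top engine call 0.68 [ 0.54  -0.197  0.166] [468. 208.]
top engine call 0.73 [ 0.553 -0.042  0.004] [389. 208.]
top stud_top call 0.88 [ 0.555 -0.041  0.143] [402. 203.]
top cover call 0.92 [0.438 0.293 0.025] [272. 247.]
top cover call 0.79 [0.459 0.666 0.028] [141. 238.]
top cover call 0.72 [ 0.544 -0.2    0.163] [469. 207.]
top cover call 0.62 [0.426 0.112 0.028] [337. 252.]
top cover call 0.89 [ 0.464  0.673 -0.003] [142. 236.]
top cover call 0.67 [0.428 0.107 0.003] [338. 251.]
top cover call 0.65 [ 0.444  0.295 -0.001] [272. 244.]
top knob_grip call 0.66 [0.459 0.675 0.071] [134. 238.]
top knob_grip call 0.64 [0.424 0.11  0.068] [340. 252.]
top knob_grip call 0.54 [0.441 0.301 0.075] [270. 245.]
top knob_grip call 0.78 [0.461 0.679 0.063] [133. 237.]
top knob_grip call 0.46 [0.423 0.109 0.066] [340. 253.]
top knob_grip call 0.44 [0.44  0.303 0.062] [269. 246.]
top knob_grip call 0.32 [ 0.555 -0.039  0.148] [402. 202.]
```

View pics/scene1.png

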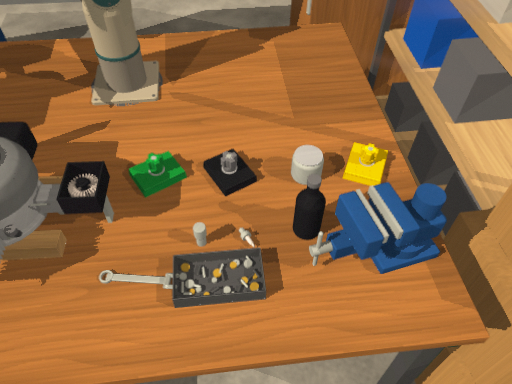

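View pics/top1.png

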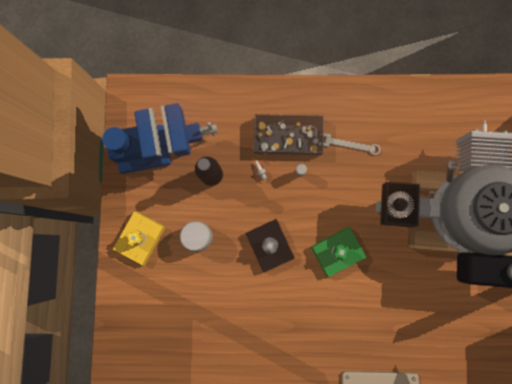

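The black cover is at top (270,245), scene (229,172); the green one is at top (340,252) and the yellow at (135,238), both look-alikes. The housing is at top (401,203), with the engine block to its right (-y).

```bash
cat > b.py <<'E'
from h import *
o=manip.get_obs();M=R.from_quat(o["ee_rot"]).as_matrix()
print(o["clock"],M.round(3),o["force"],o["opening"])
print(M.T@(np.array([.443,.30,.36])-o["tcp_pos"]),M.T@(np.array([.35,-.3,.36])-o["tcp_pos"]))
T,im=snap("top")
best=[d for d in optics.cut_out("cover","top")]
for d in best[:4]:
    m=d["region"].astype(np.uint8);ys,xs=np.nonzero(m);print(round(d["score"],2),xs.mean(),ys.mean(),m.sum())
    if abs(xs.mean()-271)<12 and abs(ys.mean()-245)<15:
        P=np.array([atz("top",T,(x,y),.013)[:2] for x,y in zip(xs,ys)],np.float32);print(cv2.minAreaRect(P*1000))
m=(im.max(2)<50).astype(np.uint8);m[:,:375]=0;m[:,425:]=0;m[:175]=0;m[235:]=0
ys,xs=np.nonzero(m);P=np.array([atz("top",T,(x,y),.15)[:2] for x,y in zip(xs,ys)],np.float32);print("house",cv2.minAreaRect(P*1000))
E
python3 b.py
```

```text
0.8 [[ 0.955  0.296  0.   ]
 [ 0.296 -0.955 -0.   ]
 [ 0.     0.    -1.   ]] [-0.17613815 -0.62619046 -0.25344372] 0.0854737438238085
[ 0.51193655 -0.80530691 -0.13638038] [ 0.24536151 -0.25979179 -0.13635742]
0.95 269.550226830849 245.8250162022035 1543
((440.96923828125, 302.6248779296875), (127.49082946777344, 101.12066650390625), 25.73572540283203)
0.89 138.38611987381702 238.26876971608831 1585
0.79 337.7293729372937 251.93663366336634 1515
0.16 196.205 236.16125 800
house ((549.7702026367188, -32.21457290649414), (94.01077270507812, 109.26480865478516), 87.28983306884766)
```

The rows are not in the units I measure in: turns go in shares of pi rad. I convert before sending: -1.72 rad / 3.1416 = -0.5475.

```bash
python3 -m handwheel '[{"tx":0.02,"ty":-0.02,"tz":-0.1364,"finger_gap":0.085},{"tx":0.02,"ty":-0.02,"tz":-0.1364,"finger_gap":0.085},{"tx":0.02,"ty":-0.02,"tz":-0.1364,"finger_gap":0.085},{"tx":0.245,"ty":-0.26,"tz":-0.136,"rz":-0.2228,"finger_gap":0.085},{"tx":0.245,"ty":-0.26,"tz":-0.136,"rz":-0.2228,"finger_gap":0.085},{"tx":0.245,"ty":-0.26,"tz":-0.136,"rz":-0.2228,"finger_gap":0.085},{"tx":0.245,"ty":-0.26,"tz":-0.136,"rz":-0.2228,"finger_gap":0.085},{"tx":0.245,"ty":-0.26,"tz":-0.136,"rz":-0.2228,"finger_gap":0.085},{"tx":0.245,"ty":-0.26,"tz":-0.136,"rz":-0.2228,"finger_gap":0.085},{"tx":0.245,"ty":-0.26,"tz":-0.136,"rz":-0.2228,"finger_gap":0.085},{"tx":0.245,"ty":-0.26,"tz":-0.136,"rz":-0.2228,"finger_gap":0.085},{"tx":0.512,"ty":-0.805,"tz":-0.136,"rz":-0.5475,"finger_gap":0.085},{"tx":0.512,"ty":-0.805,"tz":-0.136,"rz":-0.5475,"finger_gap":0.085},{"tx":0.512,"ty":-0.805,"tz":-0.136,"rz":-0.5475,"finger_gap":0.085},{"tx":0.512,"ty":-0.805,"tz":-0.136,"rz":-0.5475,"finger_gap":0.085},{"tx":0.512,"ty":-0.805,"tz":-0.136,"rz":-0.5475,"finger_gap":0.085},{"tx":0.512,"ty":-0.805,"tz":-0.136,"rz":-0.5475,"finger_gap":0.085},{"tx":0.512,"ty":-0.805,"tz":-0.136,"rz":-0.5475,"finger_gap":0.085},{"tx":0.512,"ty":-0.805,"tz":-0.136,"rz":-0.5475,"finger_gap":0.085},{"tx":0.512,"ty":-0.805,"tz":-0.136,"rz":-0.5475,"finger_gap":0.085}]'
cat > c.py <<'E'
from h import *
o=manip.get_obs();M=R.from_quat(o["ee_rot"]).as_matrix()
print(o["clock"],np.round(o["joints"],2),o["tcp_pos"],"yaw y",np.arctan2(M[1,1],M[0,1]), M[:,2])
print(M.T@(np.array([.441,.301,.25])-o["tcp_pos"]))
E
python3 c.py
```

```text
clock: 2.57
tcp_pos: [0.4073, 0.0724, 0.3601]
ee_rot: [0.529, 0.848, 0.0, 0.001]
force: [1.4, -1.0, 0.4]
opening: 0.0851
finger_force: 0.0
2.5667 [ 0.33  0.16 -0.67  1.9   0.11  1.11  0.07] [0.40726221 0.07244462 0.36011785] yaw y 0.45481577141882784 [ 1.51623861e-03 -5.28038944e-04 -9.99998711e-01]
[0.19062561 0.1305872  0.11004817]
```

```bash
python3 -m handwheel '[{"tx":0.1906,"ty":0.1306,"tz":0.09,"finger_gap":0.085},{"tx":0.1906,"ty":0.1306,"tz":0.09,"finger_gap":0.085},{"tx":0.1906,"ty":0.1306,"tz":0.09,"finger_gap":0.085},{"tx":0.1906,"ty":0.1306,"tz":0.09,"finger_gap":0.085},{"tx":0.1906,"ty":0.1306,"tz":0.11,"finger_gap":0.085},{"tx":0.1906,"ty":0.1306,"tz":0.11,"finger_gap":0.085},{"tx":0.1906,"ty":0.1306,"tz":0.11,"finger_gap":0.085},{"tx":0.1906,"ty":0.1306,"tz":0.11,"finger_gap":0.085},{"tx":0.1906,"ty":0.1306,"tz":0.11,"finger_gap":0.085},{"tx":0.1906,"ty":0.1306,"tz":0.11,"finger_gap":0.085}]'
cat > d.py <<'E'
from h import *
o=manip.get_obs();print(np.round(o["joints"],2),np.round(o["dq"],2).max())
T,im=snap("wrist","w1.png")
for l in("cover","knob_grip"):
    for d in optics.place_of(l,"wrist"):
        w=W(T,d["point"]);print(l,round(d["score"],2),w.round(4),proj("wrist",T,w).round())
for l,z in(("cover",.015),("knob_grip",.0715)):
    for d in optics.cut_out(l,"wrist"):
        c=cv2.findContours(d["region"].astype(np.uint8),0,1)[0];c=max(c,key=len)[:,0]
        P=np.array([atz("wrist",T,p,z)[:2] for p in c.astype(float)],np.float32)*1000;print(l,d["score"],cv2.minAreaRect(P))
E
python3 d.py
```

```text
clock: 3.4
tcp_pos: [0.4427, 0.2975, 0.2504]
ee_rot: [0.532, 0.847, -0.0, 0.001]
force: [0.3, -0.1, 1.3]
opening: 0.0851
finger_force: 0.0
[-0.2   0.5  -0.66  1.8   0.36  0.97 -0.56] 0.01
cover 0.71 [0.4464 0.3004 0.0031] [264. 155.]
cover 0.65 [ 0.4268  0.105  -0.0007] [194. 267.]
knob_grip 0.94 [0.4255 0.1141 0.0633] [185. 288.]
knob_grip 0.85 [0.4464 0.3011 0.0673] [265. 165.]
knob_grip 0.51 [0.4465 0.3002 0.0051] [264. 155.]
cover 0.89 ((442.15899658203125, 302.521728515625), (126.4665756225586, 103.76952362060547), 25.415325164794922)
cover 0.63 ((426.0106201171875, 107.43812561035156), (102.93049621582031, 137.17921447753906), 28.139936447143555)
knob_grip 0.87 ((440.76806640625, 304.67926025390625), (41.43729782104492, 42.34968566894531), 71.03746795654297)
knob_grip 0.86 ((426.4024353027344, 119.45034790039062), (41.3443489074707, 65.99822235107422), 6.938945293426514)
```

View pics/w1.png

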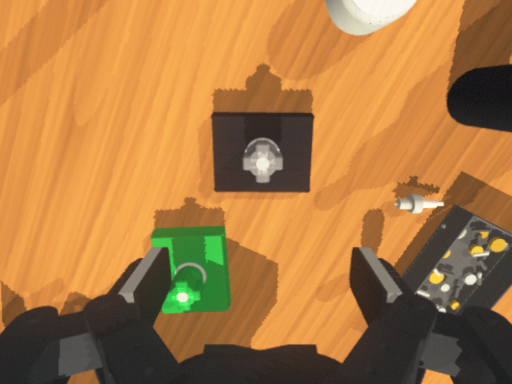

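The black cover is centred at (263,152) and its knob at (263,162), with the lobes roughly along the image axes. The green cover at (190,270) is well clear.

```bash
python3 -c "
import cv2
a=cv2.imread('pics/w1.png')[125:205,210:316];cv2.imwrite('pics/w1z.png',cv2.resize(a,None,fx=6,fy=6,interpolation=2))"
python3 - <<'E'
from h import *
T=camT("wrist")
for a in(0,np.pi/2):
  for s in(-1,0,1):
    y=.45+a;print(a,s,proj("wrist",T,[.442+.022*s*np.cos(y),.3025+.022*s*np.sin(y),.0715]).round(1))
E
```

```text
0 -1 [241.3 163.9]
0 0 [261.6 163.8]
0 1 [281.8 163.8]
1.5707963267948966 -1 [261.6 183.3]
1.5707963267948966 0 [261.6 163.8]
1.5707963267948966 1 [261.6 143.6]
```

View pics/w1z.png

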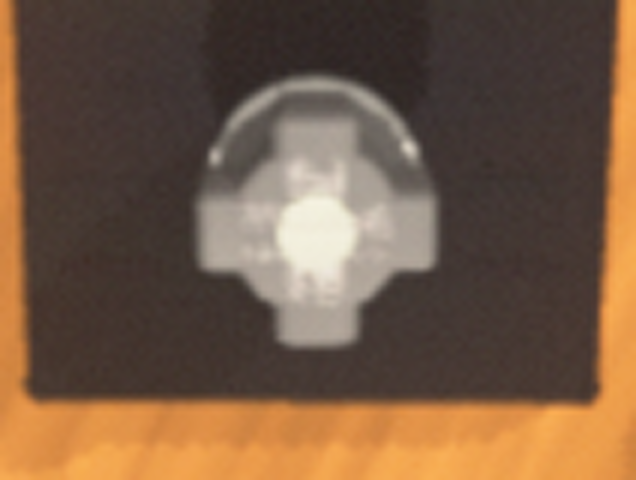

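Run:
```python
from h import *
o=manip.get_obs();M=R.from_quat(o["ee_rot"]).as_matrix()
print(M.T@(np.array([.4432,.3031,.067])-o["tcp_pos"]),np.arctan2(M[1,1],M[0,1]))
```

```text
[0.00448428 0.00233483 0.18348011] 0.44803078682105096
```

```bash
python3 -m handwheel '[{"tx":0.0045,"ty":0.0023,"tz":0.04,"finger_gap":0.085},{"tx":0.0045,"ty":0.0023,"tz":0.08,"finger_gap":0.085},{"tx":0.0045,"ty":0.0023,"tz":0.12,"finger_gap":0.085},{"tx":0.0045,"ty":0.0023,"tz":0.15,"finger_gap":0.085},{"tx":0.0045,"ty":0.0023,"tz":0.17,"finger_gap":0.085},{"tx":0.0045,"ty":0.0023,"tz":0.1835,"finger_gap":0.085},{"tx":0.0045,"ty":0.0023,"tz":0.1835,"finger_gap":0.085},{"tx":0.0045,"ty":0.0023,"tz":0.1835,"finger_gap":0.03},{"tx":0.0045,"ty":0.0023,"tz":0.1835,"finger_gap":0.03},{"tx":0.0045,"ty":0.0023,"tz":0.1835,"finger_gap":0.03},{"tx":0.0045,"ty":0.0023,"tz":0.1835,"finger_gap":0.03},{"tx":0.0045,"ty":0.0023,"tz":0.1835,"finger_gap":0.03},{"tx":0.0045,"ty":0.0023,"tz":0.1835,"finger_gap":0.03}]' 60
```

```text
clock: 4.73
tcp_pos: [0.4426, 0.3042, 0.0668]
ee_rot: [0.532, 0.847, 0.001, 0.0]
force: [-0.1, -0.1, -0.8]
opening: 0.0298
finger_force: 0.0
```

Run:
```python
from h import *
T,im=snap("wrist","w2.png");print(manip.get_obs()["finger_force"],manip.get_obs()["opening"])
```

```text
0.0 0.030010108175040413
```

View pics/w2.png

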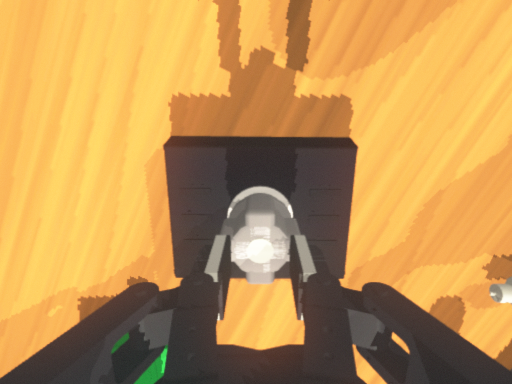

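Run:
```python
from h import *
o=manip.get_obs();T=camT("wrist");M=R.from_quat(o["ee_rot"]).as_matrix();p=np.array(o["tcp_pos"])
print("cam in tool",np.array(optics.get_calibration("wrist")["T_tool_cam"]).round(3))
for t in([0,0,.003],[0,.015,.022],[0,-.015,.022],[.011,.015,.022],[-.011,.015,.022],[.011,.015,-.01]): print(t,proj("wrist",T,p+M@np.array(t)).round())
for z in(.0715,.0435): print(proj("wrist",T,[.4432,.3031,z]).round())
for d in optics.place_of("knob_grip","wrist"): print(d["score"],W(T,d["point"]))
```

```text
cam in tool [[ 0.001 -0.954 -0.301  0.077]
 [ 1.     0.001  0.001 -0.001]
 [-0.    -0.301  0.954 -0.151]
 [ 0.     0.     0.     1.   ]]
[0, 0, 0.003] [261. 241.]
[0, 0.015, 0.022] [286. 227.]
[0, -0.015, 0.022] [237. 227.]
[0.011, 0.015, 0.022] [286. 210.]
[-0.011, 0.015, 0.022] [286. 243.]
[0.011, 0.015, -0.01] [292. 233.]
[262. 250.]
[262. 228.]
0.75 [0.44093439 0.3006032  0.06738373]
```

```bash
python3 -c "
import cv2
a=cv2.imread('pics/w2.png')[170:320,180:340];cv2.imwrite('pics/w2z.png',cv2.resize(a,None,fx=4,fy=4,interpolation=2))"
```

```text
(no output)
```

View pics/w2z.png

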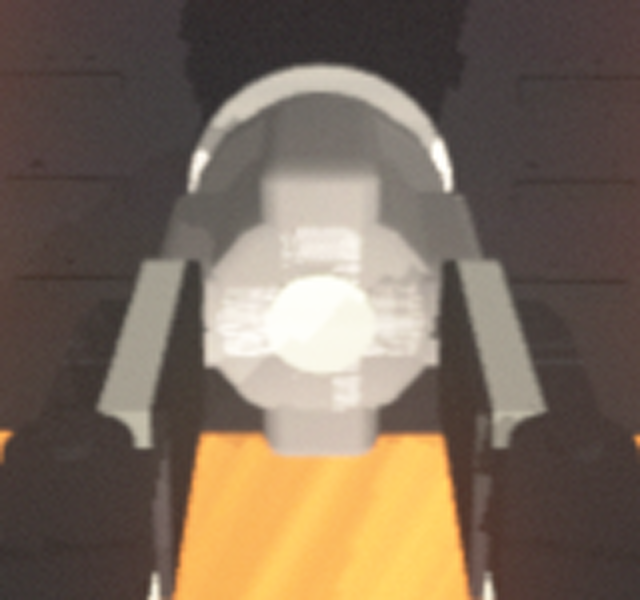

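Pads stand at the lobes, at about image x 228 and 290, knob top at (260,250). The opening reached its 30 mm target with no force, so I'll close further and see.

```bash
python3 -m handwheel '[{"finger_gap":0.02},{"finger_gap":0.01},{"finger_gap":0.0},{"finger_gap":0.0}]' 60; python3 -c "
from h import *
o=manip.get_obs();print(o['finger_force'],o['opening'],o['force'],o['ft_torque'])"
```

```text
clock: 5.17
tcp_pos: [0.4422, 0.3041, 0.0661]
ee_rot: [0.532, 0.847, -0.0, -0.0]
force: [0.6, -0.0, -0.2]
opening: -0.0
finger_force: 0.0
0.0 -4.5382324684616195e-05 [ 0.5869006  -0.00478316 -0.20604694] [ 0.01127508  0.01971713 -0.04413426]
```

Run:
```python
from h import *
T,im=snap("wrist");a=im[100:350,130:400];T2,s=snap("scene");b=s[120:210,180:280]
a=cv2.resize(a,(432,400));b=cv2.resize(b,(360,400))
cv2.imwrite("pics/w3.png",np.hstack([a,b])[:,:,::-1])
```

```text
(no output)
```

View pics/w3.png

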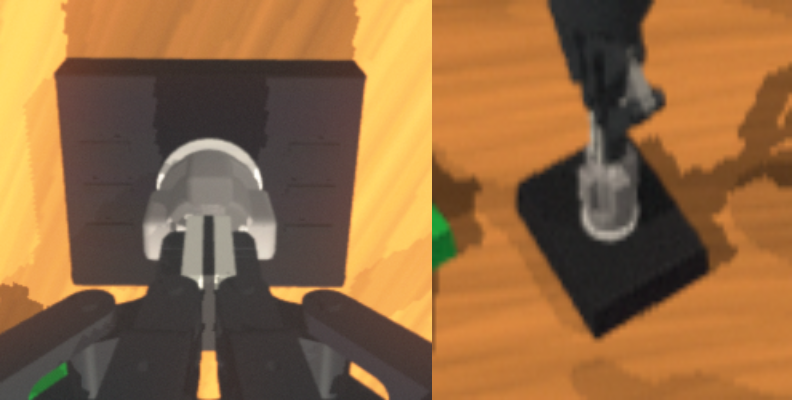

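Run:
```python
from h import *
k=optics.get_calibration("wrist");T=np.array(k["T_tool_cam"])
for z in(-.03,-.02,-.01,0,.009,.022):print(z,proj("wrist",T,[.011,.0425,z]).round(),proj("wrist",T,[-.011,.0425,z]).round(),"shut",proj("wrist",T,[.011,0,z]).round())
```

```text
-0.03 [359. 253.] [355. 296.] shut [262. 253.]
-0.02 [353. 242.] [349. 283.] shut [262. 242.]
-0.01 [347. 233.] [343. 272.] shut [262. 233.]
0 [342. 225.] [339. 262.] shut [262. 225.]
0.009 [338. 218.] [335. 254.] shut [261. 218.]
0.022 [333. 210.] [330. 243.] shut [261. 210.]
```

The picture shows the shut fingers ending just above the knob's top: lobes visible both sides, fingertips at about (259,233). The tips therefore stand about 30 mm farther back than the reported TCP suggests, so I'll open, descend in steps and close.

```bash
python3 -m handwheel '[{"finger_gap":0.07},{"finger_gap":0.07},{"finger_gap":0.07},{"finger_gap":0.07},{"tz":0.005,"finger_gap":0.07},{"tz":0.01,"finger_gap":0.07},{"tz":0.015,"finger_gap":0.07},{"tz":0.015,"finger_gap":0.07},{"tz":0.015,"finger_gap":0.036},{"tz":0.015,"finger_gap":0.036},{"tz":0.015,"finger_gap":0.036},{"tz":0.015,"finger_gap":0.036},{"tz":0.015,"finger_gap":0.036}]' 30
```

```text
clock: 6.35
tcp_pos: [0.4422, 0.3042, 0.0514]
ee_rot: [0.532, 0.847, 0.0, 0.0]
force: [0.1, 0.2, 1.9]
opening: 0.0429
finger_force: 34.3
```

```bash
python3 -m handwheel '[{"finger_gap":0.056},{"finger_gap":0.056},{"tz":0.006,"finger_gap":0.056},{"tz":0.013,"finger_gap":0.056},{"tz":0.013,"finger_gap":0.056},{"tz":0.013,"finger_gap":0.036},{"tz":0.013,"finger_gap":0.036},{"tz":0.013,"finger_gap":0.036},{"tz":0.013,"finger_gap":0.036}]' 60
python3 - <<'E'
from h import *
o=manip.get_obs();M=R.from_quat(o["ee_rot"]).as_matrix();print(np.round(o["joints"],2),o["force"],o["finger_force"],o["opening"])
for d in optics.place_of("stud_top","top")or[]:print(d)
T,im=snap("top")
print([(d["score"],W(T,d["point"]).round(4)) for d in optics.place_of("stud_top","top")[:2]])
T,im=snap("scene");print([(d["score"],W(T,d["point"]).round(4)) for d in optics.place_of("stud_top","scene")[:2]])
p=np.array(o["tcp_pos"]);print(p,M.T@(np.array([.555,-.039,p[2]+.2])-p), M.T@(np.array([.5,.13,p[2]+.2])-p),np.arctan2(M[1,1],M[0,1]))
E
```

```text
clock: 7.1
tcp_pos: [0.4421, 0.304, 0.038]
ee_rot: [0.532, 0.847, -0.0, -0.0]
force: [0.3, -1.1, -1.4]
opening: 0.043
finger_force: 62.9
[-0.37  0.79 -0.43  1.97  0.64  0.53 -0.81] [ 0.30529779 -1.06689476 -1.38647335] 62.87834286689758 0.043000136694146616
{'point': [0.3789, 0.0442, 1.2586], 'score': 0.59}
[]
[(0.76, array([ 0.5524, -0.0367,  0.1489]))]
[0.44212453 0.30402983 0.03803268] [-0.35797713 -0.04759207 -0.19999427] [-0.18187762 -0.02361367 -0.19999719] 0.4499648730488257
```

```bash
cat > e.py <<'E'
from h import *
def draw(c,T,im,x,y,yaw,box,f):
    a=im[box[1]:box[3],box[0]:box[2],::-1].copy();a=cv2.resize(a,None,fx=f,fy=f,interpolation=2)
    a=cv2.convertScaleAbs(a,alpha=1.8,beta=20)
    def pt(l,z):
        X=[x+l[0]*np.cos(yaw)-l[1]*np.sin(yaw),y+l[0]*np.sin(yaw)+l[1]*np.cos(yaw),z]
        return ((proj(c,T,X)-box[:2]+.5)*f-.5).round().astype(int)
    for hx,hy,z in((.055,.042,.15),(.051,.038,.15)):
        cv2.polylines(a,[np.array([pt(l,z) for l in((hx,hy),(-hx,hy),(-hx,-hy),(hx,-hy))])],True,(0,255,255),1)
    cv2.polylines(a,[np.array([pt((.0145*np.cos(t),.0145*np.sin(t)),.1455) for t in np.arange(0,6.3,.3)])],True,(0,255,0),1)
    return a
T,im=snap("top");A=draw("top",T,im,.554,-.039,-.047,(370,170,435,240),6)
T,im=snap("scene");B=draw("scene",T,im,.554,-.039,-.047,(50,150,115,220),6)
cv2.imwrite("pics/h.png",np.hstack([A,B]))
E
python3 e.py
```

```text
(no output)
```

View pics/h.png

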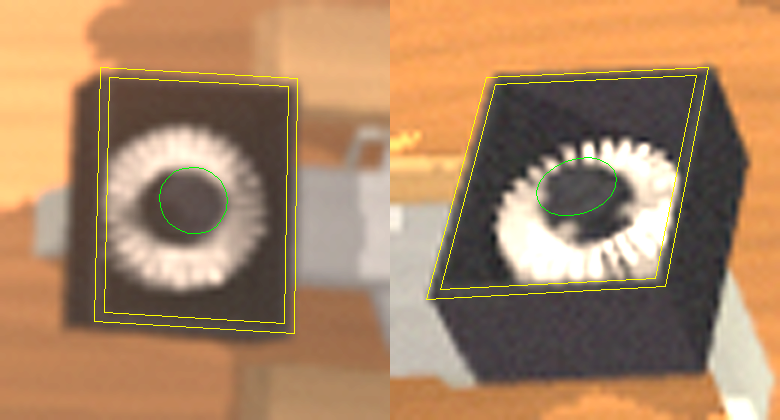

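The overlay of the housing at (0.554, -0.039), yaw -0.047 fits the rim in both views; the stud circle sits at (190,200) in the top crop. Next is lifting and carrying.

Converted, 0.15 rad / 3.1416 = 0.0477.

```bash
python3 -m handwheel '[{"tz":-0.03,"finger_gap":0.036},{"tz":-0.07,"finger_gap":0.036},{"tz":-0.11,"finger_gap":0.036},{"tz":-0.15,"finger_gap":0.036},{"tz":-0.19,"finger_gap":0.036},{"tx":-0.03,"ty":-0.004,"tz":-0.21,"rz":0.0159,"finger_gap":0.036},{"tx":-0.065,"ty":-0.009,"tz":-0.21,"rz":0.0318,"finger_gap":0.036},{"tx":-0.1,"ty":-0.0135,"tz":-0.21,"rz":0.0477,"finger_gap":0.036},{"tx":-0.135,"ty":-0.018,"tz":-0.21,"rz":0.0637,"finger_gap":0.036},{"tx":-0.17,"ty":-0.023,"tz":-0.21,"rz":0.0796,"finger_gap":0.036},{"tx":-0.205,"ty":-0.028,"tz":-0.21,"rz":0.0955,"finger_gap":0.036},{"tx":-0.24,"ty":-0.0325,"tz":-0.21,"rz":0.1114,"finger_gap":0.036},{"tx":-0.275,"ty":-0.037,"tz":-0.21,"rz":0.1273,"finger_gap":0.036},{"tx":-0.305,"ty":-0.041,"tz":-0.21,"rz":0.1401,"finger_gap":0.036},{"tx":-0.335,"ty":-0.045,"tz":-0.21,"rz":0.1496,"finger_gap":0.036},{"tx":-0.35,"ty":-0.0475,"tz":-0.21,"rz":0.1566,"finger_gap":0.036},{"tx":-0.3576,"ty":-0.0485,"tz":-0.21,"rz":0.1566,"finger_gap":0.036},{"tx":-0.3576,"ty":-0.0485,"tz":-0.21,"rz":0.1566,"finger_gap":0.036},{"tx":-0.3576,"ty":-0.0485,"tz":-0.21,"rz":0.1566,"finger_gap":0.036}]'
cat > g.py <<'E'
from h import *
o=manip.get_obs();M=R.from_quat(o["ee_rot"]).as_matrix();p=np.array(o["tcp_pos"])
print(o["clock"],np.round(o["joints"],2),p.round(4),"tilt",M[:2,2].round(3),"yaw",np.arctan2(M[1,1],M[0,1]).round(3),"F",np.round(o["force"],1),"M",np.round(o["ft_torque"],2),"grip",round(o["finger_force"],1),round(o["opening"],4))
print("to go",(M.T@(np.array([.554,-.039,.168])-p)).round(4))
E
python3 g.py
```

```text
clock: 9.03
tcp_pos: [0.5536, -0.0372, 0.2481]
ee_rot: [0.721, 0.693, 0.0, -0.001]
force: [-0.6, -0.2, -1.5]
opening: 0.0429
finger_force: 62.9
9.0333 [ 0.36  0.5  -0.51  1.75  0.29  0.97 -0.31] [ 0.5536 -0.0372  0.2481] tilt [-0.     0.002] yaw -0.04 F [-0.6 -0.2 -1.5] M [ 0.05  0.01 -0.01] grip 62.9 0.0429
to go [-0.0019  0.0005  0.0801]
```

```bash
python3 -m handwheel '[{"tx":-0.0019,"ty":0.0005,"tz":0.03,"finger_gap":0.036},{"tx":-0.0019,"ty":0.0005,"tz":0.05,"finger_gap":0.036},{"tx":-0.0019,"ty":0.0005,"tz":0.06,"finger_gap":0.036},{"tx":-0.0019,"ty":0.0005,"tz":0.065,"finger_gap":0.036},{"tx":-0.0019,"ty":0.0005,"tz":0.07,"finger_gap":0.036},{"tx":-0.0019,"ty":0.0005,"tz":0.07,"finger_gap":0.036}]'; python3 g.py
python3 - <<'E'
from h import *
T1,a=snap("scene");T2,b=snap("top")
a=cv2.resize(a[90:230,30:170],(392,392));b=cv2.resize(b[140:260,350:470],(392,392))
cv2.imwrite("pics/s.png",cv2.convertScaleAbs(np.hstack([a,b])[:,:,::-1],alpha=1.6,beta=10))
E
```

```text
clock: 9.53
tcp_pos: [0.5545, -0.0396, 0.1781]
ee_rot: [0.721, 0.693, 0.0, -0.0]
force: [-0.1, 0.8, -2.6]
opening: 0.0429
finger_force: 62.8
9.5333 [ 0.33  0.59 -0.47  1.82  0.35  0.82 -0.36] [ 0.5545 -0.0396  0.1781] tilt [-0.     0.001] yaw -0.041 F [-0.1  0.8 -2.6] M [ 0.22  0.04 -0.07] grip 62.8 0.0429
to go [ 0.0006 -0.0006  0.0101]
```

View pics/s.png

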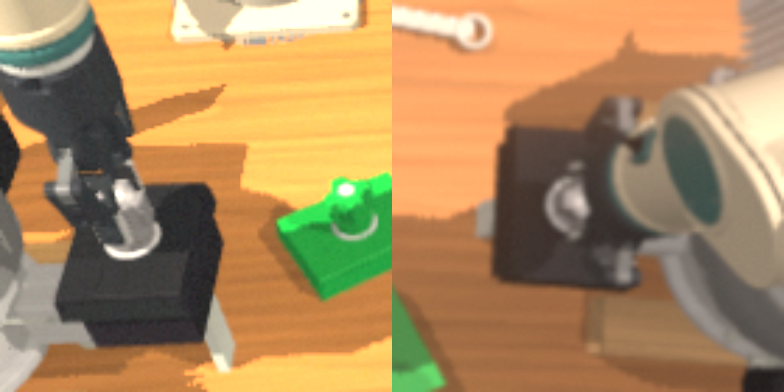

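The cover sits over the housing, square, about 10 mm from seated. Lowering on.

```bash
python3 -m handwheel '[{"tz":0.004,"finger_gap":0.036},{"tz":0.008,"finger_gap":0.036},{"tz":0.008,"finger_gap":0.036}]'; python3 g.py;python3 -m handwheel '[{"tz":0.002,"finger_gap":0.036},{"tz":0.002,"finger_gap":0.036}]'; python3 g.py;python3 -m handwheel '[{"tz":0.002,"finger_gap":0.036},{"tz":0.002,"finger_gap":0.036}]'; python3 g.py
```

```text
clock: 9.88
tcp_pos: [0.5555, -0.0391, 0.1705]
ee_rot: [0.722, 0.692, 0.002, 0.0]
force: [0.4, 4.8, 2.1]
opening: 0.0428
finger_force: 63.2
9.8833 [ 0.33  0.6  -0.47  1.83  0.36  0.8  -0.37] [ 0.5555 -0.0391  0.1705] tilt [0.003 0.002] yaw -0.041 F [0.4 4.8 2.1] M [ 1.38 -0.1   0.  ] grip 63.2 0.0428
to go [ 0.0001 -0.0015  0.0025]
clock: 10.05
tcp_pos: [0.5555, -0.0392, 0.1686]
ee_rot: [0.721, 0.692, 0.002, 0.0]
force: [0.6, 5.4, 1.9]
opening: 0.0429
finger_force: 63.3
10.05 [ 0.33  0.6  -0.47  1.83  0.36  0.79 -0.37] [ 0.5555 -0.0392  0.1686] tilt [0.002 0.002] yaw -0.041 F [0.6 5.4 1.9] M [ 1.52 -0.15  0.  ] grip 63.3 0.0429
to go [ 0.0001 -0.0015  0.0006]
clock: 10.22
tcp_pos: [0.5556, -0.0391, 0.1667]
ee_rot: [0.721, 0.692, 0.002, 0.0]
force: [-0.2, 5.0, 2.9]
opening: 0.0431
finger_force: 63.3
10.2167 [ 0.32  0.6  -0.46  1.83  0.36  0.79 -0.37] [ 0.5556 -0.0391  0.1667] tilt [0.003 0.002] yaw -0.041 F [-0.2  5.   2.9] M [ 1.57 -0.16  0.04] grip 63.3 0.0431
to go [ 0.0001 -0.0016 -0.0014]
```

```bash
python3 -m handwheel '[{"tx":0.001,"finger_gap":0.036},{"tx":0.001,"finger_gap":0.036}]'; python3 g.py;python3 -m handwheel '[{"tx":0.0005,"tz":0.0015,"finger_gap":0.036},{"tx":0.0005,"tz":0.0015,"finger_gap":0.036}]'; python3 g.py;python3 -m handwheel '[{"tz":0.0015,"finger_gap":0.036},{"tz":0.0015,"finger_gap":0.036}]'; python3 g.py
```

```text
clock: 10.38
tcp_pos: [0.5553, -0.0386, 0.1667]
ee_rot: [0.721, 0.692, 0.001, 0.0]
force: [0.6, 5.4, 3.3]
opening: 0.0428
finger_force: 63.2
10.3833 [ 0.32  0.6  -0.46  1.83  0.36  0.79 -0.37] [ 0.5553 -0.0386  0.1667] tilt [0.002 0.001] yaw -0.041 F [0.6 5.4 3.3] M [ 1.53 -0.1  -0.01] grip 63.2 0.0428
to go [-0.0005 -0.0013 -0.0013]
clock: 10.55
tcp_pos: [0.5553, -0.0385, 0.1649]
ee_rot: [0.722, 0.692, 0.001, 0.0]
force: [0.6, 4.8, 2.7]
opening: 0.0425
finger_force: 63.3
10.55 [ 0.32  0.6  -0.46  1.84  0.37  0.79 -0.37] [ 0.5553 -0.0385  0.1649] tilt [0.002 0.001] yaw -0.041 F [0.6 4.8 2.7] M [ 1.37 -0.16  0.08] grip 63.3 0.0425
to go [-0.0005 -0.0012 -0.0031]
clock: 10.72
tcp_pos: [0.5553, -0.0385, 0.1634]
ee_rot: [0.722, 0.692, 0.001, 0.0]
force: [0.6, 4.7, 4.1]
opening: 0.043
finger_force: 63.3
10.7167 [ 0.32  0.61 -0.46  1.84  0.37  0.78 -0.37] [ 0.5553 -0.0385  0.1634] tilt [0.002 0.001] yaw -0.041 F [0.6 4.7 4.1] M [ 1.45 -0.23  0.04] grip 63.3 0.043
to go [-0.0006 -0.0013 -0.0046]
```

```bash
python3 -m handwheel '[{"tx":0.0015,"tz":0.001,"finger_gap":0.036},{"tx":0.0015,"tz":0.001,"finger_gap":0.036}]'; python3 g.py|head -1;python3 -m handwheel '[{"tz":0.001,"finger_gap":0.036},{"tz":0.001,"finger_gap":0.036}]' >/dev/null; python3 g.py|head -1;python3 -m handwheel '[{"tz":0.001,"finger_gap":0.036},{"tz":0.001,"finger_gap":0.036}]'>/dev/null; python3 g.py|head -1
```

```text
clock: 10.88
tcp_pos: [0.5552, -0.0381, 0.1625]
ee_rot: [0.722, 0.692, 0.0, 0.001]
force: [1.1, 3.5, 3.9]
opening: 0.0427
finger_force: 63.6
10.8833 [ 0.32  0.61 -0.46  1.84  0.37  0.78 -0.38] [ 0.5552 -0.0381  0.1625] tilt [ 0.001 -0.001] yaw -0.042 F [1.1 3.5 3.9] M [ 0.84 -0.13  0.01] grip 63.6 0.0427
11.05 [ 0.32  0.61 -0.46  1.84  0.37  0.78 -0.38] [ 0.5552 -0.038   0.1622] tilt [ 0.002 -0.001] yaw -0.042 F [ 0.1  3.9 10.2] M [0.81 0.33 0.01] grip 64.4 0.0428
11.2167 [ 0.32  0.61 -0.46  1.84  0.37  0.78 -0.38] [ 0.5553 -0.038   0.162 ] tilt [ 0.002 -0.001] yaw -0.042 F [-2.3  3.1 16.4] M [0.79 0.75 0.07] grip 65.1 0.0426
```

The rows are not in the units I measure in: turns go in shares of pi rad. I convert before sending: -0.2 rad / 3.1416 = -0.0637.

```bash
python3 -m handwheel '[{"tz":-0.001,"rz":-0.0159,"finger_gap":0.036},{"tz":-0.0012,"rz":-0.0318,"finger_gap":0.036},{"tz":-0.0014,"rz":-0.0637,"finger_gap":0.036},{"tz":-0.0014,"rz":-0.0637,"finger_gap":0.036}]' >/dev/null; python3 g.py|head -1;python3 -m handwheel '[{"tz":-0.0002,"rz":-0.0318,"finger_gap":0.036},{"tz":-0.0004,"rz":-0.0637,"finger_gap":0.036},{"tz":-0.0004,"rz":-0.0637,"finger_gap":0.036}]'>/dev/null; python3 g.py|head -1
```

```text
11.55 [ 0.35  0.62 -0.52  1.84  0.41  0.79 -0.22] [ 0.555  -0.038   0.1626] tilt [ 0.001 -0.   ] yaw 0.162 F [-1.5  3.5 10.8] M [ 0.82  0.44 -0.01] grip 64.3 0.043
11.8 [ 0.39  0.63 -0.57  1.84  0.46  0.81 -0.06] [ 0.5548 -0.0381  0.163 ] tilt [ 0.001 -0.001] yaw 0.362 F [-0.9  3.5 10.1] M [0.75 0.46 0.09] grip 64.4 0.043
```

Converted, -0.2 rad / 3.1416 = -0.0637.

```bash
python3 -m handwheel '[{"tz":-0.0002,"rz":-0.0318,"finger_gap":0.036},{"tz":-0.0004,"rz":-0.0637,"finger_gap":0.036},{"tz":-0.0004,"rz":-0.0637,"finger_gap":0.036}]' >/dev/null; python3 g.py|head -1;python3 -m handwheel '[{"tz":-0.0002,"rz":-0.0318,"finger_gap":0.036},{"tz":-0.0004,"rz":-0.0637,"finger_gap":0.036},{"tz":-0.0004,"rz":-0.0637,"finger_gap":0.036}]'>/dev/null; python3 g.py|head -1
```

```text
12.05 [ 0.42  0.64 -0.63  1.83  0.5   0.83  0.1 ] [ 0.5547 -0.0382  0.1633] tilt [ 0.    -0.001] yaw 0.562 F [-1.5  3.3 11.6] M [0.71 0.52 0.09] grip 64.4 0.0427
12.3 [ 0.45  0.65 -0.68  1.83  0.54  0.85  0.26] [ 0.5545 -0.0383  0.1636] tilt [ 0.    -0.001] yaw 0.762 F [-2.3  2.4 11.9] M [0.62 0.63 0.03] grip 64.4 0.0426
```

Converted, -0.2 rad / 3.1416 = -0.0637.

```bash
python3 -m handwheel '[{"tz":-0.0002,"rz":-0.0318,"finger_gap":0.036},{"tz":-0.0004,"rz":-0.0637,"finger_gap":0.036},{"tz":-0.0004,"rz":-0.0637,"finger_gap":0.036}]' >/dev/null; python3 g.py|head -1
```

```text
12.55 [ 0.49  0.67 -0.74  1.83  0.58  0.87  0.43] [ 0.5544 -0.0385  0.1639] tilt [-0.    -0.001] yaw 0.962 F [-2.5  2.7 12. ] M [0.59 0.62 0.08] grip 64.4 0.0429
```

Converted, -0.2 rad / 3.1416 = -0.0637.

```bash
python3 -m handwheel '[{"tz":-0.0002,"rz":-0.0318,"finger_gap":0.036},{"tz":-0.0004,"rz":-0.0637,"finger_gap":0.036},{"tz":-0.0004,"rz":-0.0637,"finger_gap":0.036}]' >/dev/null; python3 g.py|head -1
```

```text
12.8 [ 0.52  0.68 -0.79  1.83  0.62  0.89  0.59] [ 0.5543 -0.0386  0.1643] tilt [-0.    -0.001] yaw 1.162 F [-2.7  2.7 10.3] M [0.53 0.59 0.05] grip 64.4 0.0427
```

Converted, -0.2 rad / 3.1416 = -0.0637.

```bash
python3 -m handwheel '[{"tz":-0.0002,"rz":-0.0318,"finger_gap":0.036},{"tz":-0.0004,"rz":-0.0637,"finger_gap":0.036},{"tz":-0.0004,"rz":-0.0637,"finger_gap":0.036}]' >/dev/null; python3 g.py|head -1
```

```text
13.05 [ 0.54  0.7  -0.85  1.83  0.66  0.92  0.75] [ 0.5542 -0.0389  0.1645] tilt [-0.001 -0.002] yaw 1.362 F [-2.4  2.  11. ] M [0.51 0.55 0.06] grip 64.4 0.0424
```

Converted, -0.2 rad / 3.1416 = -0.0637.

```bash
python3 -m handwheel '[{"tz":-0.0002,"rz":-0.0318,"finger_gap":0.036},{"tz":-0.0004,"rz":-0.0637,"finger_gap":0.036},{"tz":-0.0004,"rz":-0.0637,"finger_gap":0.036}]' >/dev/null; python3 g.py|head -1
```

```text
13.3 [ 0.57  0.72 -0.9   1.83  0.7   0.94  0.92] [ 0.5542 -0.0391  0.1647] tilt [-0.001 -0.002] yaw 1.561 F [-2.9  0.9  9.7] M [0.38 0.55 0.08] grip 64.3 0.0426
```

Converted, -0.15 rad / 3.1416 = -0.0477.

```bash
python3 -m handwheel '[{"tz":-0.0002,"rz":-0.0318,"finger_gap":0.036},{"tz":-0.0003,"rz":-0.0477,"finger_gap":0.036},{"tz":-0.0003,"rz":-0.0477,"finger_gap":0.036}]' >/dev/null; python3 g.py|head -1
```

```text
13.55 [ 0.59  0.74 -0.94  1.83  0.72  0.96  1.04] [ 0.5542 -0.0392  0.1648] tilt [-0.001 -0.002] yaw 1.709 F [-2.3  2.   9. ] M [0.43 0.47 0.05] grip 64.0 0.0426
```

Converted, -0.15 rad / 3.1416 = -0.0477.

```bash
python3 -m handwheel '[{"tz":-0.0002,"rz":-0.0318,"finger_gap":0.036},{"tz":-0.0003,"rz":-0.0477,"finger_gap":0.036},{"tz":-0.0003,"rz":-0.0477,"finger_gap":0.036}]' >/dev/null; python3 g.py|head -1
```

```text
13.8 [ 0.61  0.75 -0.97  1.83  0.75  0.98  1.17] [ 0.5542 -0.0393  0.1647] tilt [-0.001 -0.002] yaw 1.858 F [0.2 1.1 4.3] M [0.21 0.22 0.05] grip 63.6 0.043
```

Converted, -0.15 rad / 3.1416 = -0.0477.

```bash
python3 -m handwheel '[{"tz":-0.0002,"rz":-0.0318,"finger_gap":0.036},{"tz":-0.0003,"rz":-0.0477,"finger_gap":0.036},{"tz":-0.0003,"rz":-0.0477,"finger_gap":0.036}]' >/dev/null; python3 g.py|head -1
```

```text
14.05 [ 0.62  0.77 -1.01  1.83  0.78  1.    1.29] [ 0.5543 -0.0395  0.1646] tilt [-0.001 -0.002] yaw 2.007 F [0.1 0.4 2.4] M [-0.02 -0.01  0.04] grip 63.3 0.0432
```

Force fell to the spring level: the drop. Following it down.

```bash
python3 -m handwheel '[{"tz":0.001,"finger_gap":0.036},{"tz":0.002,"finger_gap":0.036},{"tz":0.003,"finger_gap":0.036},{"tz":0.003,"finger_gap":0.036}]' >/dev/null; python3 g.py|head -1
```

```text
14.3833 [ 0.62  0.77 -1.01  1.83  0.78  1.    1.29] [ 0.5543 -0.0394  0.1618] tilt [-0.001 -0.002] yaw 2.006 F [-0.8 -3.3  2.6] M [-0.65  0.09 -0.07] grip 63.3 0.0425
```

```bash
python3 -m handwheel '[{"tz":0.001,"finger_gap":0.036},{"tz":0.0015,"finger_gap":0.036},{"tz":0.0015,"finger_gap":0.036}]' >/dev/null; python3 g.py|head -1
```

```text
14.6333 [ 0.62  0.77 -1.01  1.83  0.78  0.99  1.29] [ 0.5543 -0.0386  0.1605] tilt [-0.001 -0.001] yaw 2.007 F [-1.8 -2.9  2.6] M [-0.76  0.25 -0.01] grip 63.4 0.0427
```

```bash
python3 -m handwheel '[{"tz":0.001,"finger_gap":0.036},{"tz":0.001,"finger_gap":0.036}]' >/dev/null; python3 g.py|head -1;python3 -m handwheel '[{"tz":0.001,"finger_gap":0.036},{"tz":0.001,"finger_gap":0.036}]' >/dev/null; python3 g.py|head -1
```

```text
14.8 [ 0.62  0.77 -1.    1.83  0.78  0.99  1.29] [ 0.5544 -0.0384  0.16  ] tilt [-0.    -0.001] yaw 2.008 F [-2.6 -3.2  7.3] M [-0.97  0.53 -0.  ] grip 64.0 0.0428
14.9667 [ 0.62  0.77 -1.    1.83  0.78  0.99  1.28] [ 0.5544 -0.0383  0.1598] tilt [-0.    -0.002] yaw 2.008 F [-4.7 -4.1 12.6] M [-1.02  0.93  0.01] grip 64.5 0.0427
```

Converted, 0.3 rad / 3.1416 = 0.0955.

```bash
python3 -m handwheel '[{"tz":0.0001,"rz":0.0318,"finger_gap":0.036},{"tz":0.0003,"rz":0.0637,"finger_gap":0.036},{"tz":0.0005,"rz":0.0955,"finger_gap":0.036},{"tz":0.0005,"rz":0.0955,"finger_gap":0.036}]' >/dev/null; python3 g.py|head -1
```

```text
15.3 [ 0.58  0.74 -0.93  1.83  0.73  0.95  1.03] [ 0.5543 -0.0378  0.1593] tilt [ 0.    -0.001] yaw 1.704 F [-4.  -3.5 10.5] M [-0.81  0.89 -0.13] grip 64.3 0.0429
```

Converted, 0.2 rad / 3.1416 = 0.0637.

```bash
python3 -m handwheel '[{"tz":0.0002,"rz":0.0318,"finger_gap":0.036},{"tz":0.0004,"rz":0.0637,"finger_gap":0.036},{"tz":0.0004,"rz":0.0637,"finger_gap":0.036}]' >/dev/null; python3 g.py|head -1
```

```text
15.55 [ 0.56  0.72 -0.88  1.84  0.69  0.92  0.86] [ 0.5542 -0.0375  0.159 ] tilt [-0.    -0.001] yaw 1.504 F [-4.4 -2.  10.9] M [-0.69  1.03 -0.13] grip 64.3 0.0427
```

Converted, 0.2 rad / 3.1416 = 0.0637.

```bash
python3 -m handwheel '[{"tz":0.0002,"rz":0.0318,"finger_gap":0.036},{"tz":0.0004,"rz":0.0637,"finger_gap":0.036},{"tz":0.0004,"rz":0.0637,"finger_gap":0.036}]' >/dev/null; python3 g.py|head -1
```

```text
15.8 [ 0.53  0.7  -0.83  1.84  0.66  0.9   0.7 ] [ 0.5543 -0.0371  0.1586] tilt [ 0. -0.] yaw 1.304 F [-4.6 -1.1 10.7] M [-0.56  1.   -0.11] grip 64.3 0.0429
```

Converted, 0.3 rad / 3.1416 = 0.0955.

```bash
python3 -m handwheel '[{"tz":0.0002,"rz":0.0318,"finger_gap":0.036},{"tz":0.0004,"rz":0.0637,"finger_gap":0.036},{"tz":0.0005,"rz":0.0955,"finger_gap":0.036},{"tz":0.0005,"rz":0.0955,"finger_gap":0.036}]' >/dev/null; python3 g.py|head -1
```

```text
16.1333 [ 0.49  0.68 -0.75  1.84  0.6   0.86  0.45] [ 0.5545 -0.0368  0.1581] tilt [0.001 0.   ] yaw 1.004 F [-4.1 -0.1 10.9] M [-0.38  1.03 -0.1 ] grip 64.3 0.043
```

Converted, 0.2 rad / 3.1416 = 0.0637.

```bash
python3 -m handwheel '[{"tz":0.0002,"rz":0.0318,"finger_gap":0.036},{"tz":0.0004,"rz":0.0637,"finger_gap":0.036},{"tz":0.0004,"rz":0.0637,"finger_gap":0.036}]' >/dev/null; python3 g.py|head -1
```

```text
16.3833 [ 0.46  0.66 -0.69  1.84  0.56  0.84  0.29] [ 0.5546 -0.0365  0.1577] tilt [0.001 0.001] yaw 0.805 F [-4.  -0.2 10.9] M [-0.27  1.   -0.09] grip 64.2 0.0432
```

Converted, 0.2 rad / 3.1416 = 0.0637.

```bash
python3 -m handwheel '[{"tz":0.0002,"rz":0.0318,"finger_gap":0.036},{"tz":0.0004,"rz":0.0637,"finger_gap":0.036},{"tz":0.0004,"rz":0.0637,"finger_gap":0.036}]' >/dev/null; python3 g.py|head -1
```

```text
16.6333 [ 0.42  0.65 -0.64  1.84  0.52  0.82  0.13] [ 0.5547 -0.0363  0.1572] tilt [0.001 0.001] yaw 0.605 F [-2.6 -0.7  9.4] M [-0.16  0.89 -0.09] grip 64.1 0.0428
```

Converted, 0.3 rad / 3.1416 = 0.0955.

```bash
python3 -m handwheel '[{"tz":0.0002,"rz":0.0318,"finger_gap":0.036},{"tz":0.0004,"rz":0.0637,"finger_gap":0.036},{"tz":0.0005,"rz":0.0955,"finger_gap":0.036},{"tz":0.0005,"rz":0.0955,"finger_gap":0.036}]' >/dev/null; python3 g.py|head -1
```

```text
16.9667 [ 0.37  0.63 -0.56  1.84  0.45  0.79 -0.11] [ 0.555  -0.0362  0.1563] tilt [0.002 0.001] yaw 0.305 F [-2.   0.1  6.1] M [-0.11  0.51  0.  ] grip 63.7 0.0432
```

Converted, 0.2 rad / 3.1416 = 0.0637.

```bash
python3 -m handwheel '[{"tz":0.0001,"rz":0.0318,"finger_gap":0.036},{"tz":0.0003,"rz":0.0637,"finger_gap":0.036},{"tz":0.0003,"rz":0.0637,"finger_gap":0.036}]' >/dev/null; python3 g.py|head -1
```

```text
17.2167 [ 0.34  0.62 -0.5   1.84  0.41  0.78 -0.27] [ 0.5553 -0.0361  0.1562] tilt [0.002 0.001] yaw 0.105 F [-1.3 -0.3  8.4] M [-0.07  0.57 -0.08] grip 64.0 0.0427
```

Converted, 0.1 rad / 3.1416 = 0.0318.

```bash
python3 -m handwheel '[{"tz":0.0001,"rz":0.0318,"finger_gap":0.036},{"tz":0.0001,"rz":0.0318,"finger_gap":0.036}]' >/dev/null; python3 g.py|head -1
```

```text
17.3833 [ 0.32  0.62 -0.47  1.84  0.39  0.77 -0.35] [ 0.5554 -0.0361  0.1562] tilt [0.002 0.002] yaw 0.005 F [-1.6  1.6  8.7] M [-0.04  0.55 -0.03] grip 64.1 0.0429
```

Converted, 0.15 rad / 3.1416 = 0.0477.

```bash
python3 -m handwheel '[{"tz":-0.0003,"rz":0.0318,"finger_gap":0.036},{"tz":-0.0003,"rz":0.0477,"finger_gap":0.036},{"tz":-0.0003,"rz":0.0477,"finger_gap":0.036}]' >/dev/null; python3 g.py|head -1
```

```text
17.6333 [ 0.3   0.61 -0.43  1.84  0.35  0.76 -0.47] [ 0.5555 -0.0361  0.1563] tilt [0.002 0.002] yaw -0.143 F [-0.4 -1.   7. ] M [0.03 0.35 0.  ] grip 63.8 0.0427
```

Converted, 0.1 rad / 3.1416 = 0.0318.

```bash
python3 -m handwheel '[{"rz":0.0318,"finger_gap":0.036},{"rz":0.0318,"finger_gap":0.036}]' >/dev/null; python3 g.py|head -1
```

```text
17.8 [ 0.28  0.61 -0.4   1.84  0.33  0.75 -0.55] [ 0.5556 -0.0362  0.1563] tilt [0.003 0.002] yaw -0.245 F [0.2 0.9 6.7] M [-0.01  0.37 -0.  ] grip 63.7 0.0428
```

Converted, 0.1 rad / 3.1416 = 0.0318.

```bash
python3 -m handwheel '[{"rz":0.0318,"finger_gap":0.036},{"rz":0.0318,"finger_gap":0.036}]' >/dev/null; python3 g.py|head -1
```

```text
17.9667 [ 0.26  0.6  -0.37  1.85  0.31  0.75 -0.62] [ 0.5557 -0.0362  0.1563] tilt [0.003 0.002] yaw -0.345 F [-0.9  0.5  6.1] M [-0.    0.28 -0.05] grip 63.7 0.0429
```

Converted, 0.1 rad / 3.1416 = 0.0318.

```bash
python3 -m handwheel '[{"rz":0.0318,"finger_gap":0.036},{"rz":0.0318,"finger_gap":0.036}]' >/dev/null; python3 g.py|head -1
```

```text
18.1333 [ 0.24  0.6  -0.34  1.85  0.28  0.74 -0.7 ] [ 0.5559 -0.0362  0.1563] tilt [0.003 0.002] yaw -0.445 F [-0.6  0.4  6.5] M [ 0.01  0.28 -0.04] grip 63.7 0.043
```

Converted, 0.1 rad / 3.1416 = 0.0318.

```bash
python3 -m handwheel '[{"rz":0.0318,"finger_gap":0.036},{"rz":0.0318,"finger_gap":0.036}]' >/dev/null; python3 g.py|head -1
```

```text
18.3 [ 0.22  0.6  -0.32  1.85  0.26  0.74 -0.78] [ 0.5559 -0.0363  0.1563] tilt [0.003 0.002] yaw -0.545 F [0.1 0.1 6.7] M [-0.02  0.23 -0.02] grip 63.7 0.0427
```

Converted, 0.1 rad / 3.1416 = 0.0318.

```bash
python3 -m handwheel '[{"rz":0.0318,"finger_gap":0.036},{"rz":0.0318,"finger_gap":0.036}]' >/dev/null; python3 g.py|head -1
```

```text
18.4667 [ 0.21  0.59 -0.29  1.85  0.24  0.73 -0.86] [ 0.5556 -0.0368  0.1562] tilt [0.003 0.001] yaw -0.645 F [-0.7 -1.5  6.7] M [-0.25  0.37  0.01] grip 63.8 0.0427
```

Converted, 0.06 rad / 3.1416 = 0.0191.

```bash
python3 -m handwheel '[{"rz":0.0191,"finger_gap":0.036},{"rz":0.0191,"finger_gap":0.036}]' >/dev/null; python3 g.py|head -1
```

```text
18.6333 [ 0.19  0.59 -0.27  1.85  0.22  0.73 -0.9 ] [ 0.5555 -0.0371  0.1562] tilt [0.002 0.   ] yaw -0.703 F [-1.4 -1.6  7.1] M [-0.34  0.34  0.1 ] grip 63.9 0.0431
```

Converted, 0.06 rad / 3.1416 = 0.0191.

```bash
python3 -m handwheel '[{"rz":0.0191,"finger_gap":0.036},{"rz":0.0191,"finger_gap":0.036}]' >/dev/null; python3 g.py|head -1
```

```text
18.8 [ 0.18  0.59 -0.25  1.85  0.21  0.73 -0.95] [ 0.5554 -0.0372  0.1562] tilt [0.002 0.   ] yaw -0.762 F [-1.6 -2.5  7.7] M [-0.39  0.4   0.3 ] grip 63.9 0.0423
```

Converted, 0.03 rad / 3.1416 = 0.0095.

```bash
python3 -m handwheel '[{"rz":0.0095,"finger_gap":0.036},{"rz":0.0095,"finger_gap":0.036},{"rz":0.0095,"finger_gap":0.036}]' >/dev/null; python3 g.py|head -1
```

```text
19.05 [ 0.18  0.59 -0.25  1.85  0.2   0.73 -0.97] [ 0.5554 -0.0373  0.1562] tilt [ 0.002 -0.   ] yaw -0.789 F [-0.9 -1.8  7.9] M [-0.39  0.39  0.52] grip 63.8 0.0425
```

The torque has reached the stop value, so the knob is home. Letting go and withdrawing.

Converted, 0.03 rad / 3.1416 = 0.0095.

```bash
python3 -m handwheel '[{"rz":0.0095,"finger_gap":0.065},{"rz":0.0095,"finger_gap":0.065},{"rz":0.0095,"finger_gap":0.065},{"rz":0.0095,"finger_gap":0.065},{"tz":-0.02,"rz":0.0095,"finger_gap":0.07},{"tz":-0.05,"rz":0.0095,"finger_gap":0.07},{"tz":-0.09,"rz":0.0095,"finger_gap":0.07},{"tz":-0.13,"rz":0.0095,"finger_gap":0.07},{"tx":0.03,"tz":-0.15,"rz":0.0095,"finger_gap":0.07},{"tx":0.03,"tz":-0.15,"rz":0.0095,"finger_gap":0.07},{"tx":0.03,"tz":-0.15,"rz":0.0095,"finger_gap":0.07}]'; python3 g.py|head -1
python3 - <<'E'
from h import *
T,a=snap("wrist")
for l in("knob_grip","cover"):
    for d in optics.place_of(l,"wrist")[:3]: print(l,d["score"],W(T,d["point"]).round(4))
T1,s=snap("scene")
cv2.imwrite("pics/f.png",np.hstack([cv2.resize(a,(448,336)),cv2.resize(s[80:220,20:160],(336,336))])[:,:,::-1])
E
```

```text
clock: 19.97
tcp_pos: [0.5774, -0.015, 0.3067]
ee_rot: [0.93, 0.367, 0.002, 0.0]
force: [-0.0, -0.3, -1.2]
opening: 0.0698
finger_force: 0.0
19.9667 [ 0.16  0.45 -0.28  1.61  0.13  1.1  -0.97] [ 0.5774 -0.015   0.3067] tilt [0.004 0.001] yaw -0.82 F [-0.  -0.3 -1.2] M [-0.02  0.06  0.03] grip 0.0 0.0698
knob_grip 0.96 [0.4267 0.1119 0.0641]
knob_grip 0.67 [ 0.554  -0.0384  0.1819]
cover 0.9 [ 0.5594 -0.0392  0.1314]
cover 0.73 [ 4.266e-01  1.076e-01 -3.000e-04]
```

View pics/f.png

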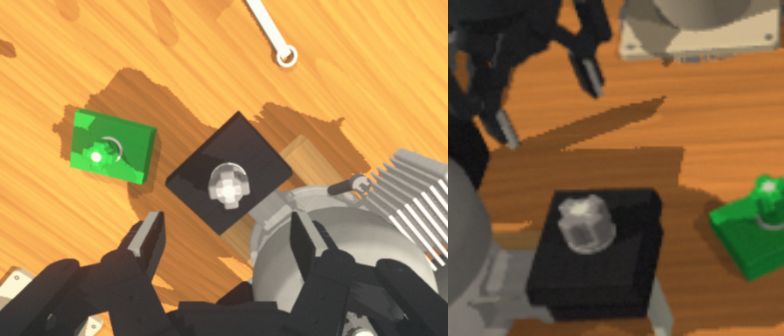

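The cover is square on the housing, and the knob stays down (grip point measured at 0.182 m, 0.184 m expected when home). The green cover hasn't moved and the gripper is clear.

```bash
python3 -c "
from workcell import manip
print(manip.hand_in())"
```

```text
the job is handed in; nothing more can be done
None
```

The black cover sits squarely on the air-cleaner housing, and its knob was backed until it dropped into its thread start, then turned clockwise to the stop and released. I handed the job in at about 20 s.

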